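Fit the spacer and hold the plate pressed

ROBOT

A 6-joint arm with a two-finger parallel gripper is mounted at the origin on the work surface. World frame = base frame: x ahead of the robot, y to its left, z up, the work surface at z = 0. Lengths are in m, angles in degrees, forces in N, time in s.
With the tool pointing down it reaches from about 0.25 to 0.725 m from the base axis. Payload 9.7 kg.
Tool frame: the origin (TCP) lies at the very end of the fingers, on their centre line; the grasp point (between the pads) lies 19 mm behind it; x points along the fingers, z is the direction in which the jaws open and shut, and the axes are right-handed (so a half turn about x gives the same grasp; the last joint's range is limited). The gripper opens to 85 mm and grips with 20 to 120 N. Pads are 22 mm wide; open, the fingers measure 114 mm over their backs; the gripper's body (76 mm by 85 mm) begins 54 mm behind the grasp point. The pads swing forward as they close: fully open they stand 13 mm farther back than shut.
Start: joints at [76.776, 4.979, 10.078, 95.1, 0, 90], TCP at [0.126, 0.535, 0.231] pointing down, gripper open.
Joint ranges: [-179.16, 179.16], [-48.56, 103.87], [-65.8, 70.77], [-126.05, 130.52], [-82.76, 87.17], [-180, 180]. Speed limits (degrees/s): [127.2, 127.2, 147.25, 180, 180, 180].

INTERFACE

Orientations are given as [roll, pitch, yaw] about the fixed x, y, z axes, in that order (R = Rz(yaw) Ry(pitch) Rx(roll)).
In Python, from workcell import sensors, vision, job_done gives the robot as it stands.
- The arm moves only by the tool carry_out, never from a script. Its argument "increments" is a list of rows, each a list of 7 numbers: the turn, a rotation vector about the tool's x, y, z in degrees, then the shift along the tool's x, y, z in mm, then the opening in per cent of the stroke, from 0 (shut) to 100 (fully open). A call has 1 to 12 rows; each row shifts and turns the commanded pose from where the row before left it, along the tool's axes as they then stand; what a row does not reach is not made up. A row lasts 1/8 s, in which the tool goes at most 62.5 mm and 10.7 degrees, less where a joint would pass 70% of its speed; a pose out of reach is approached as far as the arm can. A call is refused whole if a number of a shift passes 62.5 or a number of a turn 10.7, either way. A call with a gripper value outside its range is refused whole. The fingers move at their own pace and stop on an object; "squeeze" is the grip in N (left out, the last holds). Time passes only in rows, so rows that do not move let the fingers close. It gives the time, the measured TCP pose, the force and the opening at its end, in the units of the state.
- sensors.get_obs(): the state, without advancing time (a new reading comes with each control period).
- vision.camera(name): name is "side" or "top" or "wrist"; returns the picture (384x512x3 uint8, red, green, blue); there is no depth.
- vision.calibration(name): a dict with "camera_matrix" (3x3 intrinsics, pixels), "dist" ([k1, k2, p1, p2, k3] as OpenCV has them; the pictures are not rectified), "extrinsics" (4x4, takes a point from world to camera coordinates); the wrist camera has in their place "mount" (4x4, takes a point from camera to tool coordinates, whose origin is the TCP and whose axes are the tool frame's). Camera axes: x right, y up, looking along -z (the intrinsics and any distortion apply to the point x, -y, -z); pixel columns grow to the right and rows downward; lengths in m; the calibration is good to about 2 mm. A picture is of the moment at which its call begins: read the wrist's pose just before it. calibration takes no time and is no camera call.
- job_done(): hands the job in, once; it reports no verdict.
The state is a dict: "time": time; "q": joint angles; "qd": joint speeds; "joint_efforts": joint torques, N m; "ee_pos": TCP position; "tcp_rot": TCP orientation; "wrist_force": force on the tool from outside, world axes, zero at the start; "torque": the same for the moment, N m; "opening": finger opening in m.
Only numpy, scipy, OpenCV 4.12 (cv2) and the standard library are available. Lean on these libraries where they do the work, as an engineer would, in place of code of your own. Each camera call takes 0.05 s, during which the arm holds its last target.

TASK

Take the green spacer out of its white stand and slide it upright down into the gap of the one plate clamp that is wide enough for it, until it stands on the clamp's base, and let go of it; do not force it into a narrower gap. Then push that clamp's black pad until the white plate presses the spacer flush against the blue back wall, and finish while still holding it firmly pressed like that. Leave the other two clamps, the stand and everything else on the bench as they are.

Things in the scene. Friction and masses are not known exactly. Their poses are not given: they have to be found in the camera images.
- spacer: Loose green plastic spacer, about 90 g, standing upright: lower part 16 mm thick (x) x 56 mm wide (y) x 52 mm high, above it a grip tab 16 mm thick x 34 mm wide up to 94 mm. Origin: centre of its underside; z up. Standing in a clamp, it rises 44 mm above plate and wall, so its tab can be gripped across the 16 mm thickness.
- stand: White plastic stand fixed to the bench, an open-topped pocket 34 x 78 mm outside, 34 mm high, walls and floor 6 mm; the spacer stands in it on the floor at z = 6 mm, with the same x, y axes. Origin: centre of its underside.
- clamp_a: Fixed clamp: dark steel base 85 x 92 x 10 mm, blue back wall and white sprung plate, both 92 mm wide, tops at z = 60 mm. Origin: on the bench, mid clamp; x from plate to wall (roughly away from the robot), y along the plate. Wall 14 mm thick, inner face at x = +20 mm. Gap at rest 10 mm, open at the top, floor (base) at z = 10 mm, its ends closed by guide rods at y = +-37 mm.
- clamp_b: Fixed clamp: dark steel base 85 x 92 x 10 mm, blue back wall and white sprung plate, both 92 mm wide, tops at z = 60 mm. Origin: on the bench, mid clamp; x from plate to wall (roughly away from the robot), y along the plate. Wall 14 mm thick, inner face at x = +20 mm. Gap at rest 13 mm, open at the top, floor (base) at z = 10 mm, its ends closed by guide rods at y = +-37 mm.
- clamp_c: Fixed clamp: dark steel base 85 x 92 x 10 mm, blue back wall and white sprung plate, both 92 mm wide, tops at z = 60 mm. Origin: on the bench, mid clamp; x from plate to wall (roughly away from the robot), y along the plate. Wall 14 mm thick, inner face at x = +20 mm. Gap at rest 22 mm, open at the top, floor (base) at z = 10 mm, its ends closed by guide rods at y = +-37 mm.
- plate_a: White front plate of clamp_a, 8 x 92 x 50 mm, slides along the clamp's x. Origin: lower edge, middle of its rear face (towards the wall), axes as the clamp's; at rest at x = +10 mm, z = 10 mm in the clamp's frame. A spring returns it: 4 N to start it towards the wall plus 0.25 N per mm. A stem in front carries a black push pad.
- plate_b: White front plate of clamp_b, 8 x 92 x 50 mm, slides along the clamp's x. Origin: lower edge, middle of its rear face (towards the wall), axes as the clamp's; at rest at x = +7 mm, z = 10 mm in the clamp's frame. A spring returns it: 4 N to start it towards the wall plus 0.25 N per mm. A stem in front carries a black push pad.
- plate_c: White front plate of clamp_c, 8 x 92 x 50 mm, slides along the clamp's x. Origin: lower edge, middle of its rear face (towards the wall), axes as the clamp's; at rest at x = -2 mm, z = 10 mm in the clamp's frame. A spring returns it: 4 N to start it towards the wall plus 0.25 N per mm. A stem in front carries a black push pad.
- pad_a (a point): Centre of the front face of the black round push pad (30 mm diameter, 6 mm thick, on a 14 mm thick, 34 mm long stem) of plate_a; faces the clamp's -x, 48 mm in front of the plate's rear face, 44 mm above the bench. Pushing it along the clamp's +x closes the gap. Free space in front.
- pad_b (a point): Centre of the front face of the black round push pad (30 mm diameter, 6 mm thick, on a 14 mm thick, 34 mm long stem) of plate_b; faces the clamp's -x, 48 mm in front of the plate's rear face, 44 mm above the bench. Pushing it along the clamp's +x closes the gap. Free space in front.
- pad_c (a point): Centre of the front face of the black round push pad (30 mm diameter, 6 mm thick, on a 14 mm thick, 34 mm long stem) of plate_c; faces the clamp's -x, 48 mm in front of the plate's rear face, 44 mm above the bench. Pushing it along the clamp's +x closes the gap. Free space in front.
- bottle: Bystander: glass bottle with blue cap, 70 mm diameter, 150 mm high. Origin: centre of its underside.
- beaker: Bystander: clear beaker, 68 mm diameter, 85 mm high. Origin: centre of its underside.
- jar: Bystander: amber jar with red lid, 48 mm diameter, 60 mm high. Origin: centre of its underside.
- tipbox: Bystander: white pipette-tip box with green top, 90 x 120 x 61 mm. Origin: centre of its underside.
- marker: Bystander: marker pen with blue cap lying along its x axis, 125 mm long, 16 mm thick. Origin: on the bench under its middle.
- dish: Bystander: white shallow dish, 90 mm diameter, 16 mm high. Origin: centre of its underside.

How it is judged:
By the outcome, as a careful person would: the job done as asked, in the order asked, and still so for the second after the job is handed in, while the arm keeps its last pose, push and grip.
It also fails if it takes over 54 s, if anything falls off the work surface, if the arm or the gripper's body presses on something with over 40 N, if the wrist force passes 120 N, or if a joint passes its speed limit or range.

## Working session

There is one attempt and no reset: what is moved stays moved. The work goes in short steps, Python scripts to look and compute and a tool call to move; the robot and the scene stay as the last step left them, time stands still between calls to the robot, and variables do not carry over. Pictures are saved under pics/ and viewed, and the job is handed in when it is done.

Besides the shell and the picture viewer there is one more tool, called after ">>>" as name(argument=value, ...), one argument or row to a line, values as JSON. carry_out: Moves the arm, as the interface text tells. Its arguments: {"type":"object","properties":{"increments":{"type":"array"},"squeeze":{"type":"number"}},"required":["increments"]}

```bash
ls; mkdir -p pics
python3 - <<'E'
from workcell import sensors, vision
import cv2,json
print(sensors.get_obs())
for n in("side","top","wrist"):
    im=vision.camera(n); cv2.imwrite(f"pics/{n}0.png",im[:,:,::-1])
    print(n,vision.calibration(n))
E
```

```text
pics
{'time': 0.0, 'q': array([7.67755220e+01, 5.00871942e+00, 1.00359266e+01, 9.51014507e+01,
       2.64491198e-03, 9.00014730e+01]), 'qd': array([-0.02987028,  0.00074857, -0.01055785, -0.06372721,  0.04672511,
       -0.02700245]), 'joint_efforts': array([ 1.54923328e-03, -5.20388210e+01,  4.64804363e+01,  1.62695500e-02,
        7.99039231e-05, -1.63815832e-05]), 'ee_pos': array([0.12575457, 0.53518641, 0.23061912]), 'tcp_rot': array([ 177.96118558,   89.92570937, -105.26476719]), 'wrist_force': array([0.13687831, 0.27673295, 0.45601487]), 'torque': array([0.00151888, 0.01616638, 0.04720107]), 'opening': 0.08517779635426175}
side {'camera_matrix': array([[450.5719956 ,   0.        , 256.89056137],
       [  0.        , 450.5719956 , 187.07394473],
       [  0.        ,   0.        ,   1.        ]]), 'dist': array([-0.12137198,  0.        ,  0.        ,  0.        ,  0.        ]), 'extrinsics': array([[-0.97663698, -0.21474815,  0.0079652 ,  0.4962107 ],
       [ 0.15713627, -0.68836261,  0.70814201, -0.1172687 ],
       [-0.14658924,  0.6928493 ,  0.7060251 , -1.08949124],
     
[... 483 characters left out ...]
41,  0.97869917, -1.37639087],
       [ 0.        ,  0.        ,  0.        ,  1.        ]])}
wrist {'camera_matrix': array([[298.03294179,   0.        , 253.00653248],
       [  0.        , 298.03294179, 191.65335031],
       [  0.        ,   0.        ,   1.        ]]), 'dist': array([-0.0214922,  0.       ,  0.       ,  0.       ,  0.       ]), 'mount': array([[ 1.37594535e-04,  3.06408221e-01, -9.51900196e-01,
        -1.42948643e-01],
       [-7.38399250e-04,  9.51899977e-01,  3.06408044e-01,
         7.90229803e-02],
       [ 9.99999718e-01,  6.60722318e-04,  3.57227835e-04,
         8.89224848e-05],
       [ 0.00000000e+00,  0.00000000e+00,  0.00000000e+00,
         1.00000000e+00]])}
```

View pics/side0.png

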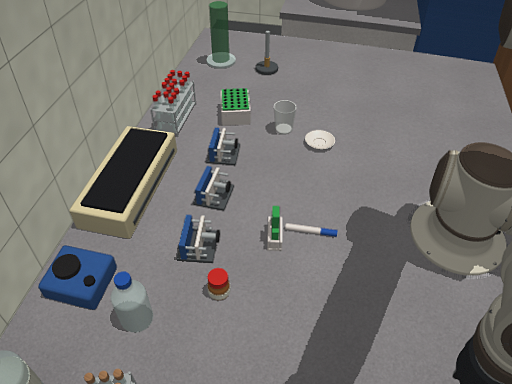

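View pics/top0.png

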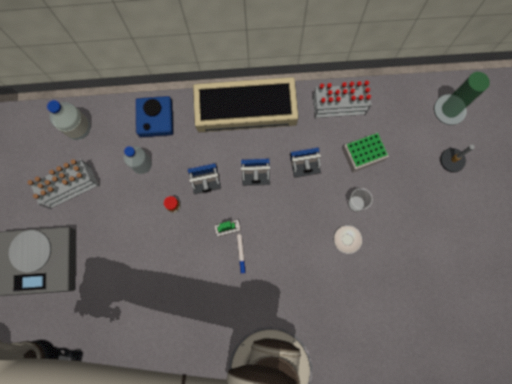

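View pics/wrist0.png

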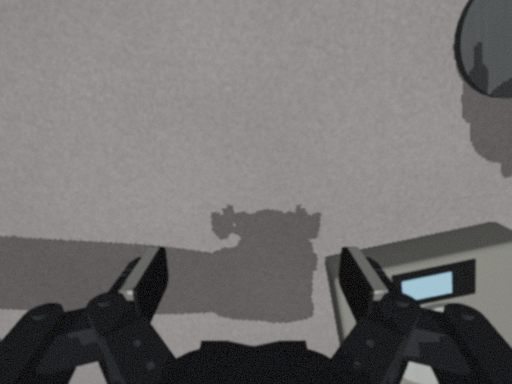

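```bash
cat > h.py <<'E'
import numpy as np, cv2
from workcell import sensors, vision
from scipy.spatial.transform import Rotation as R
def ext(n,obs=None):
    c=vision.calibration(n)
    if n!="wrist": return c,c["extrinsics"]
    T=np.eye(4); T[:3,:3]=R.from_euler('xyz',obs["tcp_rot"],degrees=True).as_matrix(); T[:3,3]=obs["ee_pos"]
    return c,np.linalg.inv(T@c["mount"])
def p2w(n,px,z,obs=None):
    c,E=ext(n,obs); px=np.atleast_2d(np.array(px,float))
    u=cv2.undistortPoints(px[:,None],c["camera_matrix"],c["dist"])[:,0]
    d=np.c_[u[:,0],-u[:,1],-np.ones(len(u))]@E[:3,:3]
    o=-E[:3,:3].T@E[:3,3]
    z=np.broadcast_to(z,len(u))
    return o+d*((z-o[2])/d[:,2])[:,None]
def w2p(n,P,obs=None):
    c,E=ext(n,obs); P=np.atleast_2d(np.array(P,float))
    q=P@E[:3,:3].T+E[:3,3]; q=q*[1,-1,-1]
    return cv2.projectPoints(q[:,None],np.zeros(3),np.zeros(3),c["camera_matrix"],c["dist"])[0][:,0]
def crop(im,x0,y0,x1,y1,s,fn):
    cv2.imwrite(fn,cv2.resize(im[y0:y1,x0:x1],None,fx=s,fy=s,interpolation=cv2.INTER_CUBIC))
E
python3 - <<'E'
from h import *
crop(cv2.imread("pics/top0.png"),180,140,330,240,5,"pics/topc.png")
crop(cv2.imread("pics/side0.png"),165,115,285,265,4,"pics/sidec.png")
print(p2w("top",[(227,227),(205,178),(256,171),(307,162),(241,253),(171,203)],[.09,.05,.05,.05,.01,.06]).round(3))
E
```

```text
[[ 0.438  0.1    0.09 ]
 [ 0.607  0.164  0.05 ]
 [ 0.619 -0.001  0.05 ]
 [ 0.637 -0.168  0.05 ]
 [ 0.363  0.065  0.01 ]
 [ 0.531  0.274  0.06 ]]
```

View pics/topc.png

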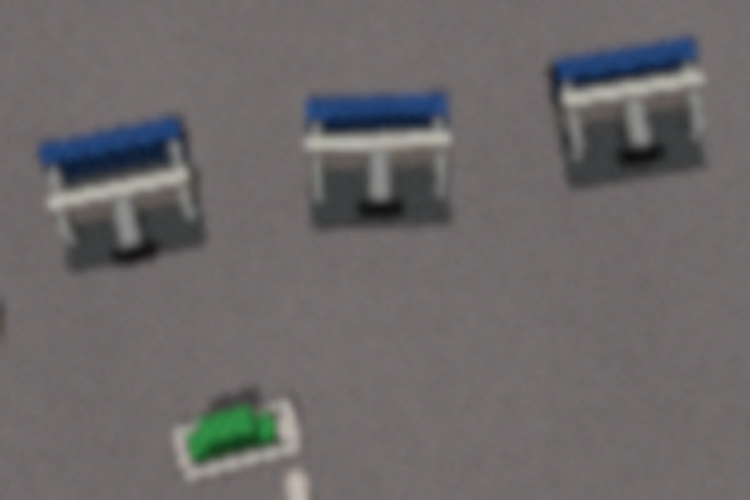

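View pics/sidec.png

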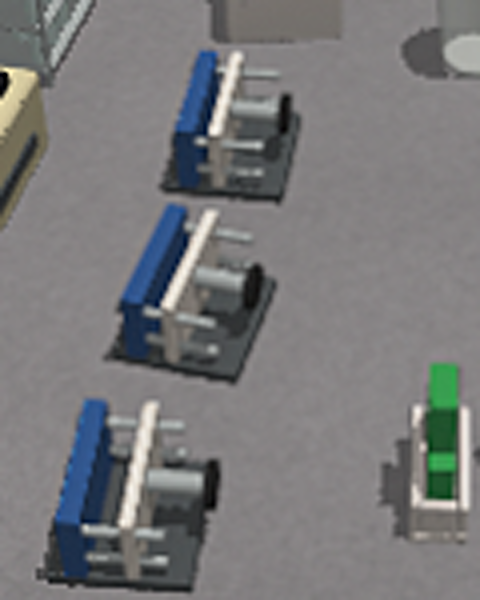

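```bash
cat > g.py <<'E'
from h import *
def rel(o,P,yaw,jaw=None):
    pass
E
python3 - <<'E'
from h import *
f=lambda l:[(180+a/5,140+b/5) for a,b in l]
st=p2w("top",f([(176,430),(290,400),(300,450),(190,477)]),.034); print("stand top",st.round(4),st.mean(0))
d=st[0]-st[1];print(np.degrees(np.arctan2(-d[0],d[1])), np.linalg.norm(d))
# plate c top edge; wall top
pl=p2w("top",f([(48,203),(189,177)]),.06); wl=p2w("top",f([(42,150),(183,125)]),.06)
for q in(pl,wl):
    d=q[0]-q[1];print(q.round(4),q.mean(0).round(4),np.degrees(np.arctan2(-d[0],d[1])), np.linalg.norm(d))
o=sensors.get_obs(); M=R.from_euler('xyz',o["tcp_rot"],degrees=True).as_matrix(); print(M.round(3))
E
```

```text
stand top [[0.4518 0.141  0.034 ]
 [0.4659 0.0674 0.034 ]
 [0.4334 0.063  0.034 ]
 [0.4212 0.1337 0.034 ]] [0.44307555 0.10128603 0.034     ]
10.816020458219883 0.07496010326996003
[[0.5998 0.2128 0.06  ]
 [0.6104 0.1219 0.06  ]] [0.6051 0.1674 0.06  ] 6.624226028948874 0.09145436132692342
[[0.6352 0.2153 0.06  ]
 [0.6452 0.124  0.06  ]] [0.6402 0.1697 0.06  ] 6.250950887328832 0.0918155593882652
[[-0.    -0.973  0.229]
 [-0.001  0.229  0.973]
 [-1.     0.    -0.001]]
```

>>> carry_out(
  increments=[
    [9.5, 0, 0, 0, 0, 0, 100],
    [9.5, 0, 0, 0, 0, 0, 100],
    [9.5, 0, 0, 0, 0, 0, 100],
    [9.5, 0, 0, 0, 0, 0, 100],
    [9.5, 0, 0, 0, 0, 0, 100],
    [9.5, 0, 0, 0, 0, 0, 100],
    [9.5, 0, 0, 0, 0, 0, 100],
  ],
)

```text
time: 1.02
ee_pos: [0.1258, 0.5353, 0.231]
tcp_rot: [-114.7, 90.0, -104.7]
wrist_force: [0.1, -0.2, -0.3]
opening: 0.0857
```

>>> carry_out(
  increments=[
    [0, 0, 0, 0, -40.3, 19.5, 100],
    [0, 0, 0, 0, -40.3, 19.5, 100],
    [0, 0, 0, 0, -40.3, 19.5, 100],
    [0, 0, 0, 0, -40.3, 19.5, 100],
    [0, 0, 0, 0, -40.3, 19.5, 100],
    [0, 0, 0, 0, -40.3, 19.5, 100],
    [0, 0, 0, 0, -40.3, 19.5, 100],
    [0, 0, 0, 0, -40.3, 19.5, 100],
    [0, 0, 0, 0, -40.3, 19.5, 100],
    [0, 0, 0, 0, -40.3, 19.5, 100],
    [0, 0, 0, 0, -40.3, 19.5, 100],
    [0, 0, 0, 0, -40.3, 19.5, 100],
  ],
)

```text
time: 2.52
ee_pos: [0.443, 0.1, 0.2312]
tcp_rot: [42.1, 90.0, 52.4]
wrist_force: [1.1, 0.5, -0.6]
opening: 0.0856
```

Run:
```python
from h import *
import pickle
o=sensors.get_obs(); im=vision.camera("wrist")[:,:,::-1]; pickle.dump(o,open("o1.pkl","wb"))
print(o); cv2.imwrite("pics/w1.png",im); 
crop(im,150,80,350,230,4,"pics/w1c.png")
```

```text
{'time': 2.525, 'q': array([ 1.27136459e+01, -8.08150777e+00, -2.70281840e+00,  9.53741923e+01,
        3.73330225e-03,  9.24400255e+01]), 'qd': array([-4.29956616e+01,  1.74090802e+01,  1.49110048e+01, -2.29447021e+00,
       -8.36667916e-03, -4.26087073e+01]), 'joint_efforts': array([  5.12987182, -40.91291785,  44.64249015,   0.48642179,
        -0.08073927,   1.202976  ]), 'ee_pos': array([0.44296924, 0.09995733, 0.23120035]), 'tcp_rot': array([42.13803681, 89.99415522, 52.41165738]), 'wrist_force': array([ 1.08106176,  0.5332451 , -0.64220405]), 'torque': array([ 0.02394499, -0.01890485,  0.03421257]), 'opening': 0.08558962605821277}
```

View pics/w1.png

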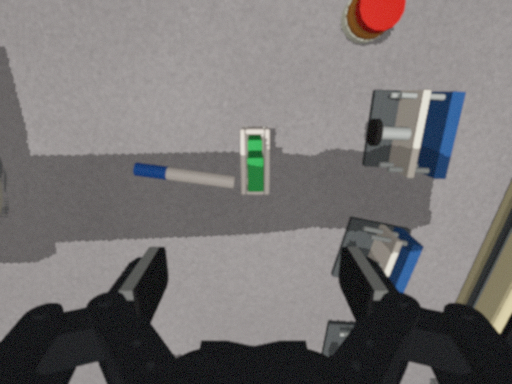

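View pics/w1c.png

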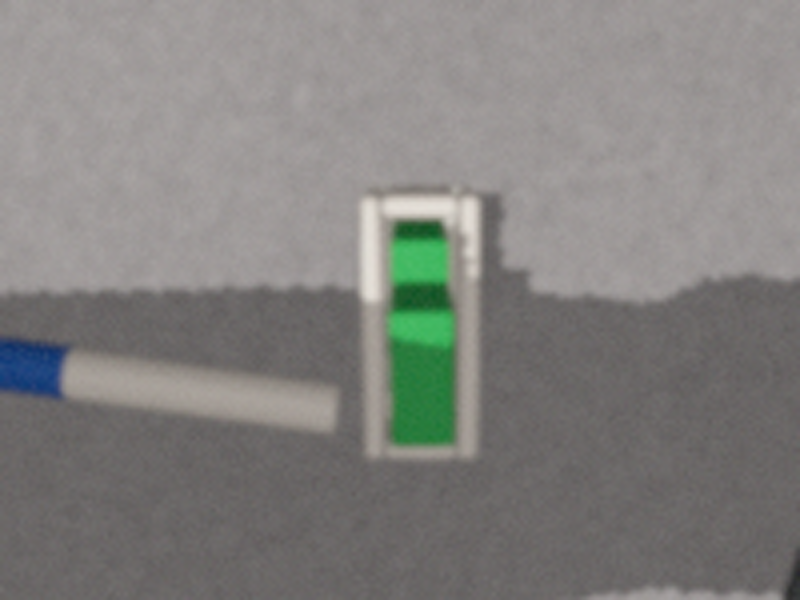

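Run:
```python
from h import *
import pickle
o=sensors.get_obs(); im=vision.camera("wrist")[:,:,::-1]; pickle.dump(o,open("o2.pkl","wb"))
print(o['qd'].round(2),o['ee_pos'].round(4),o['tcp_rot']); cv2.imwrite("pics/w2.png",im); 
crop(im,225,120,285,210,8,"pics/w2c.png")
crop(im,340,70,490,200,5,"pics/w2d.png")
```

```text
[ 4.43 -1.01 -1.47  0.32  0.83  7.53] [0.4451 0.0969 0.2306] [-83.64344916  89.89610404 -73.47284128]
```

View pics/w2c.png

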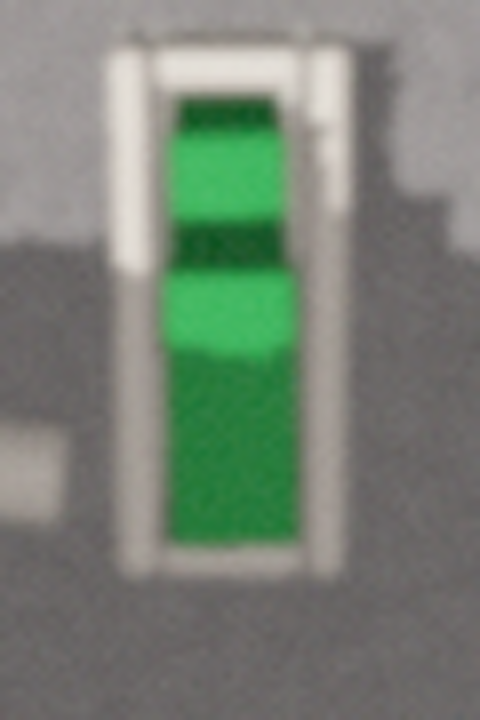

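View pics/w2d.png

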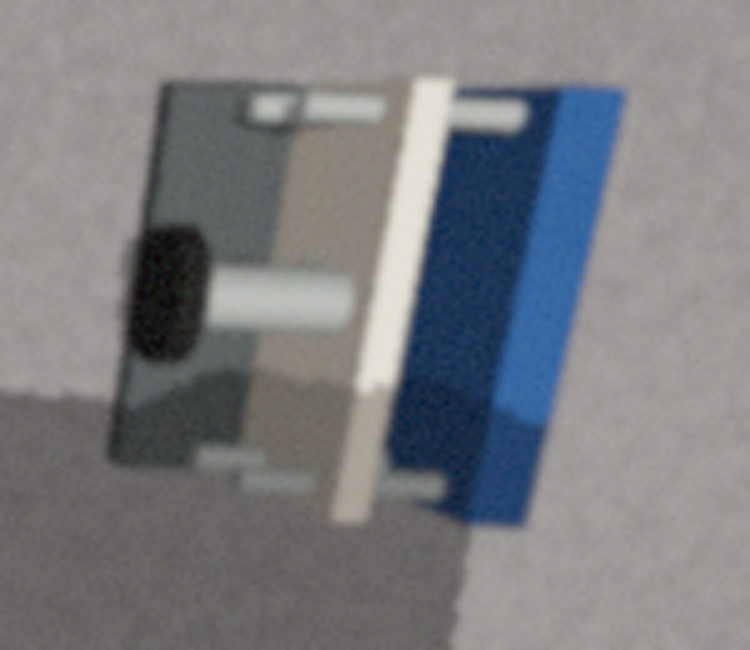

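Run:
```python
from h import *
import pickle
for k in ("o2",):
    o=pickle.load(open(k+".pkl","rb"))
    c=lambda l:[(225+(a+.0)/8,120+b/8) for a,b in l]
    d=lambda l:[(340+a/5,70+b/5) for a,b in l]
    P=p2w("wrist",c([(163,270),(297,270),(168,543),(300,543)]),.1,o)
    S=p2w("wrist",c([(106,45),(354,45),(120,578),(345,578)]),.034,o)
    print(P.round(4),P.mean(0)); print(S.round(4),S.mean(0))
    def yaw(a,b): v=a-b; return np.degrees(np.arctan2(-v[0],v[1])).round(2), np.linalg.norm(v).round(4)
    print(yaw(P[0],P[2]),yaw(P[1],P[3]),yaw(S[0],S[2]),yaw(S[1],S[3]), np.linalg.norm(P[0]-P[1]))
    W=p2w("wrist",d([(560,88),(470,523),(625,92),(525,525),(453,78),(366,523),(413,78),(331,523)]),.06,o)
    for i in range(0,8,2): print(W[i:i+2].mean(0).round(4),yaw(W[i],W[i+1]))
    # clamp origin: inner wall mid minus 20mm x
    a=np.radians(6.5); ux=np.array([np.cos(a),np.sin(a),0])
    print([(m@ux).round(4) for m in (W[0:2].mean(0),W[2:4].mean(0),W[4:6].mean(0),W[6:].mean(0))])
    M=R.from_euler('xyz',o["tcp_rot"],degrees=True).as_matrix(); print(M.round(4))
    # check with top camera
    print(w2p("top",np.r_[P,W[:6]]).round(1))
```

```text
[[0.4328 0.1225 0.1   ]
 [0.4481 0.1252 0.1   ]
 [0.439  0.09   0.1   ]
 [0.4546 0.0928 0.1   ]] [0.44363046 0.10762187 0.1       ]
[[0.4201 0.1398 0.034 ]
 [0.4543 0.1459 0.034 ]
 [0.4348 0.0629 0.034 ]
 [0.468  0.0688 0.034 ]] [0.44430855 0.10435312 0.034     ]
(np.float64(10.72), np.float64(0.0331)) (np.float64(11.29), np.float64(0.0331)) (np.float64(10.8), np.float64(0.0784)) (np.float64(10.09), np.float64(0.0784)) 0.015521994462237771
[0.633  0.1734 0.06  ] (np.float64(8.96), np.float64(0.0903))
[0.6458 0.1751 0.06  ] (np.float64(8.23), np.float64(0.0901))
[0.6106 0.1702 0.06  ] (np.float64(8.42), np.float64(0.092))
[0.6028 0.1688 0.06  ] (np.float64(8.65), np.float64(0.092))
[np.float64(0.6486), np.float64(0.6615), np.float64(0.626), np.float64(0.6181)]
[[ 5.000e-04 -1.766e-01  9.843e-01]
 [-1.700e-03  9.843e-01  1.766e-01]
 [-1.000e+00 -1.800e-03  2.000e-04]]
[[219.4 228.7]
 [218.2 223.7]
 [229.9 225.9]
 [228.7 220.9]
 [187.7 172.8]
 [215.2 166.6]
 [187.  168.8]
 [214.5 163. ]
 [188.6 179.4]
 [216.8 173.4]]
```

>>> carry_out(
  increments=[
    [-0.7, 0, 0, 30, 0, 0, 100],
    [0, 0, 0, 30, 0, 0, 100],
    [0, 0, 0, 30, 0, 0, 100],
    [0, 0, 0, 0, 0, 0, 100],
    [0, 0, 0, 0, 0, 0, 100],
  ],
)

```text
time: 3.25
ee_pos: [0.4425, 0.1016, 0.1425]
tcp_rot: [5.3, 89.9, 16.3]
wrist_force: [0.1, 0.1, 0.1]
opening: 0.0854
```

Run:
```python
from h import *
import pickle
o=sensors.get_obs(); im=vision.camera("wrist")[:,:,::-1]; pickle.dump(o,open("o3.pkl","wb"))
M=R.from_euler('xyz',o["tcp_rot"],degrees=True).as_matrix(); print(M.round(4))
print(o['qd'].round(2),o['ee_pos'].round(4),o['tcp_rot']); cv2.imwrite("pics/w3.png",im); 
P=np.array([.4436,.1076,.1])
print(M.T@(P-o['ee_pos']))
crop(im,200,130,300,270,5,"pics/w3c.png")
```

```text
[[ 1.000e-03 -1.908e-01  9.816e-01]
 [ 3.000e-04  9.816e-01  1.908e-01]
 [-1.000e+00  1.000e-04  1.000e-03]]
[-0.14 -0.25  0.88 -0.09 -0.   -0.05] [0.4425 0.1016 0.1425] [ 5.30636759 89.94187262 16.30299395]
[0.04248553 0.00562991 0.00217327]
```

View pics/w3c.png

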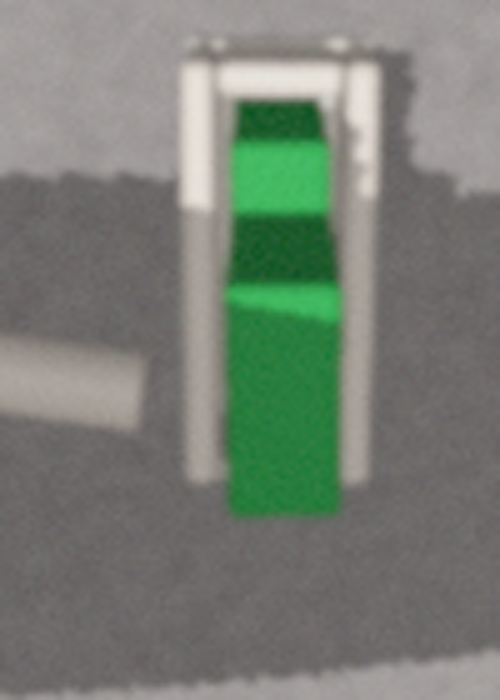

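Run:
```python
from h import *
import pickle
o=pickle.load(open("o3.pkl","rb"))
M=R.from_euler('xyz',o["tcp_rot"],degrees=True).as_matrix()
P=p2w("wrist",[(200+a/5,130+b/5) for a,b in [(226,285),(340,285),(228,516),(341,516)]],.1,o)
print(P.round(4),P.mean(0)); print((M.T@(P-o['ee_pos']).T).T.round(4), (M.T@(P.mean(0)-o['ee_pos'])).round(4))
```

```text
[[0.4329 0.1225 0.1   ]
 [0.4474 0.1253 0.1   ]
 [0.4391 0.09   0.1   ]
 [0.4543 0.093  0.1   ]] [0.44344378 0.10768538 0.1       ]
[[ 0.0425  0.0223 -0.0055]
 [ 0.0425  0.0223  0.0093]
 [ 0.0425 -0.0108 -0.0055]
 [ 0.0425 -0.0108  0.0099]] [0.0425 0.0057 0.002 ]
```

>>> carry_out(
  increments=[
    [0, 0, 0, 20, 5.7, 2, 100],
    [0, 0, 0, 20, 0, 0, 100],
    [0, 0, 0, 20, 0, 0, 100],
    [0, 0, 0, 16.5, 0, 0, 100],
    [0, 0, 0, 0, 0, 0, 100],
    [0, 0, 0, 0, 0, 0, 100],
  ],
)

```text
time: 4.05
ee_pos: [0.4437, 0.1074, 0.0658]
tcp_rot: [1.6, 89.9, 12.6]
wrist_force: [0.1, -0.2, -0.3]
opening: 0.0853
```

>>> carry_out(
  increments=[
    [0, 0, 0, 0, 0, 0, 0],
    [0, 0, 0, 0, 0, 0, 0],
    [0, 0, 0, 0, 0, 0, 0],
    [0, 0, 0, 0, 0, 0, 0],
    [0, 0, 0, 0, 0, 0, 0],
    [0, 0, 0, 0, 0, 0, 0],
    [0, 0, 0, 0, 0, 0, 0],
    [0, 0, 0, 0, 0, 0, 0],
  ],
  squeeze=40,
)

```text
time: 5.05
ee_pos: [0.4433, 0.1073, 0.0649]
tcp_rot: [7.7, 90.0, 18.7]
wrist_force: [0.3, 0.2, 2.8]
opening: 0.0156
```

Run:
```python
from h import *
o=sensors.get_obs(); im=vision.camera("wrist")[:,:,::-1]
print(o['opening'],o['ee_pos'].round(4),o['tcp_rot'],o['wrist_force']); cv2.imwrite("pics/w4.png",im)
```

```text
0.015596054978910028 [0.4433 0.1073 0.0649] [ 7.71254523 89.98923043 18.68574913] [0.29763067 0.17420812 2.7713205 ]
```

View pics/w4.png

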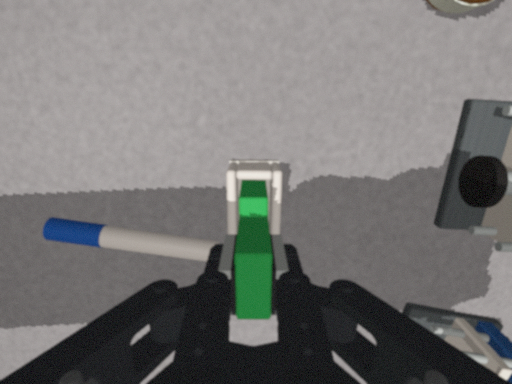

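>>> carry_out(
  increments=[
    [0, 0, 0, -12, 0, 0, 0],
    [0, 0, 0, -30, 0, 0, 0],
    [0, 0, 0, -30, 0, 0, 0],
    [0, 0, 0, -30, 0, 0, 0],
    [0, 0, 0, 0, -6.5, 36.5, 0],
    [0, 0, 0, 0, -6.5, 36.5, 0],
    [0, 0, 0, 0, -6.5, 36.5, 0],
    [0, 0, 0, 0, -6.5, 36.5, 0],
    [0, 0, 0, 0, -6.5, 36.5, 0],
    [3, 0, 0, 0, 0, 0, 0],
    [0, 0, 0, 0, 0, 0, 0],
    [0, 0, 0, 0, 0, 0, 0],
  ],
)

```text
time: 6.6
ee_pos: [0.6283, 0.1102, 0.1672]
tcp_rot: [-4.1, 90.0, 4.0]
wrist_force: [0.0, 0.4, -0.3]
opening: 0.0157
```

>>> carry_out(
  increments=[
    [0, 0, 0, 0, 0, 0, 0],
    [0, 0, 0, 0, 0, 0, 0],
  ],
)

```text
time: 6.85
ee_pos: [0.6284, 0.1101, 0.1672]
tcp_rot: [2.3, 90.0, 10.3]
wrist_force: [0.4, -0.6, -0.7]
opening: 0.0153
```

Run:
```python
from h import *
import pickle
o=sensors.get_obs(); im=vision.camera("wrist")[:,:,::-1]; pickle.dump(o,open("o5.pkl","wb"))
M=R.from_euler('xyz',o["tcp_rot"],degrees=True).as_matrix(); print(M.round(4))
print(o['opening'],o['qd'].round(2),o['ee_pos'].round(4)); cv2.imwrite("pics/w5.png",im)
```

```text
[[ 4.000e-04 -1.392e-01  9.903e-01]
 [ 1.000e-04  9.903e-01  1.392e-01]
 [-1.000e+00  0.000e+00  4.000e-04]]
0.015344829590340432 [-0.05  0.16  0.17 -0.07  0.06  0.15] [0.6284 0.1101 0.1672]
```

View pics/w5.png

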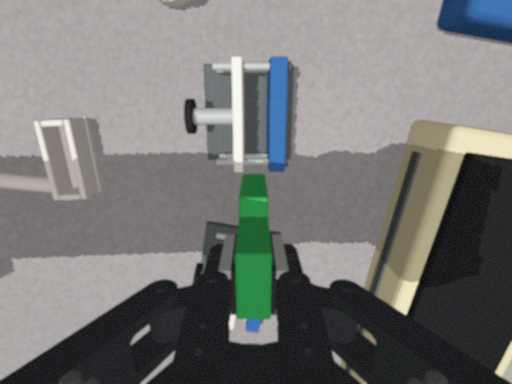

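Run:
```python
from h import *
im=cv2.imread("pics/w5.png")
crop(im,195,50,305,180,5,"pics/w5c.png")
crop(im,215,165,295,325,4,"pics/w5d.png")
```

```text
(no output)
```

View pics/w5c.png

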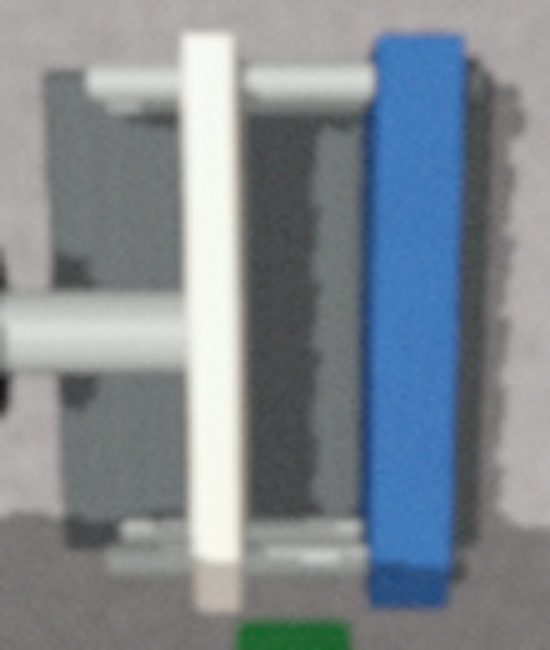

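View pics/w5d.png

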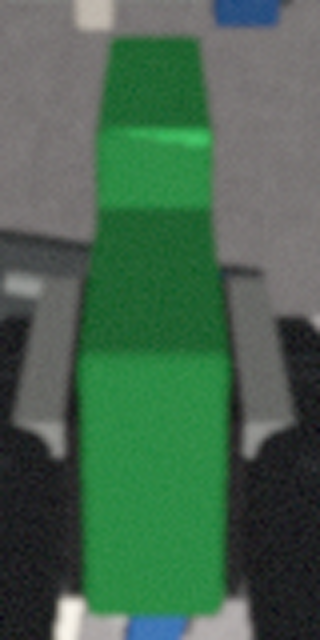

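Run:
```python
from h import *
import pickle
o=pickle.load(open("o5.pkl","rb"))
M=R.from_euler('xyz',o["tcp_rot"],degrees=True).as_matrix()
c=lambda l:[(195+a/5,50+b/5) for a,b in l]
d=lambda l:[(215+a/4,165+b/4) for a,b in l]
W=p2w("wrist",c([(377,35),(369,605),(465,37),(450,605),(237,33),(241,610),(181,33),(195,610)]),.06,o)
T=lambda P:(M.T@(P-o['ee_pos']).T).T
t=T(W)
for i in range(0,8,2): 
    v=t[i]-t[i+1]; print(W[i:i+2].round(4).tolist(),t[i:i+2].mean(0).round(4),"rel yaw",np.degrees(np.arctan2(-v[2],v[1])).round(2),np.linalg.norm(v).round(4))
tz=o['ee_pos'][2]
P=p2w("wrist",d([(80,350),(232,350),(90,610),(222,610)]),tz+.035,o); p=T(P); print(p.round(4),p.mean(0))
P=p2w("wrist",d([(100,130),(212,130),(98,208),(213,208)]),tz+.035-.042,o); p=T(P); print(p.round(4),p.mean(0))
P=p2w("wrist",d([(112,38),(197,38)]),tz+.035-.094,o); p=T(P); print(p.round(4),p.mean(0))
# pad
```

```text
[[0.6263, 0.2185, 0.06], [0.6391, 0.1288, 0.06]] [0.1072 0.0622 0.0131] rel yaw 0.07 0.0906
[[0.6399, 0.2201, 0.06], [0.6529, 0.1307, 0.06]] [0.1072 0.0621 0.0269] rel yaw 0.31 0.0903
[[0.6049, 0.2157, 0.06], [0.6173, 0.1248, 0.06]] [ 0.1072  0.062  -0.0088] rel yaw -0.21 0.0918
[[0.5963, 0.2146, 0.06], [0.6094, 0.1237, 0.06]] [ 0.1072  0.062  -0.0171] rel yaw 0.23 0.0918
[[-0.035   0.018  -0.0078]
 [-0.035   0.018   0.0077]
 [-0.035  -0.0145 -0.0073]
 [-0.035  -0.0145  0.0073]] [-3.49999843e-02  1.76262108e-03 -2.77538100e-05]
[[ 0.007   0.0273 -0.0074]
 [ 0.007   0.0272  0.0075]
 [ 0.007   0.016  -0.0078]
 [ 0.007   0.016   0.0078]] [7.00041007e-03 2.16426754e-02 4.75654425e-05]
[[ 0.059   0.0264 -0.0075]
 [ 0.059   0.0263  0.0074]] [ 5.90004614e-02  2.63535538e-02 -3.83988801e-05]
```

>>> carry_out(
  increments=[
    [0, 0, 0, 0, 31, 1, 0],
    [0, 0, 0, 0, 31, 1.1, 0],
    [0, 0, 0, 20, 0, 0, 0],
    [0, 0, 0, 20, 0, 0, 0],
    [0, 0, 0, 0, 0, 0, 0],
    [0, 0, 0, 0, 0, 0, 0],
    [0, 0, 0, 0, 0, 0, 0],
  ],
)

```text
time: 7.78
ee_pos: [0.6225, 0.1718, 0.128]
tcp_rot: [7.2, 89.9, 15.2]
wrist_force: [-0.4, 0.7, -1.4]
opening: 0.0152
```

Run:
```python
from h import *
import pickle
o=sensors.get_obs(); im=vision.camera("wrist")[:,:,::-1]; pickle.dump(o,open("o6.pkl","wb"))
M=R.from_euler('xyz',o["tcp_rot"],degrees=True).as_matrix(); print(M.round(4))
print(o['opening'],o['qd'].round(2),o['ee_pos'].round(4)); 
s=vision.camera("side")[:,:,::-1]
cv2.imwrite("pics/w6.png",im)
crop(im,180,100,330,330,3.4,"pics/w6c.png"); crop(s,150,150,260,280,5,"pics/s6c.png")
```

```text
[[ 1.600e-03 -1.386e-01  9.903e-01]
 [ 4.000e-04  9.903e-01  1.386e-01]
 [-1.000e+00  2.000e-04  1.600e-03]]
0.015201058528373968 [ 0.05 -0.09 -0.28 -0.09  0.03  0.02] [0.6225 0.1718 0.128 ]
```

View pics/w6c.png

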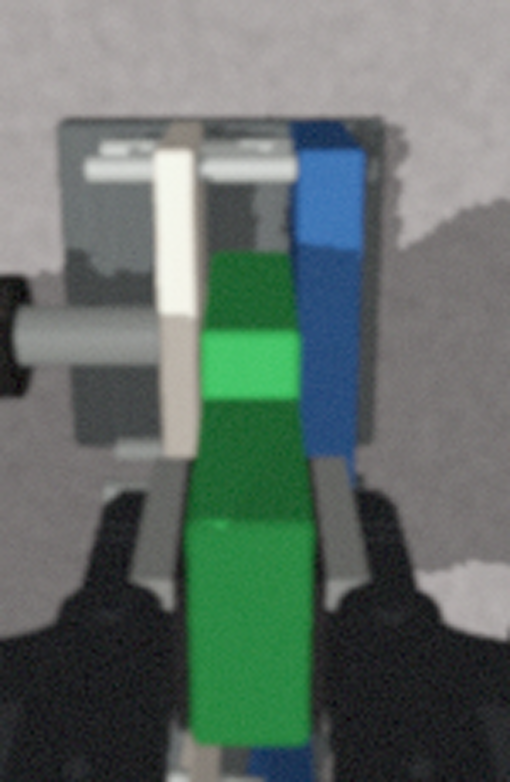

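View pics/s6c.png

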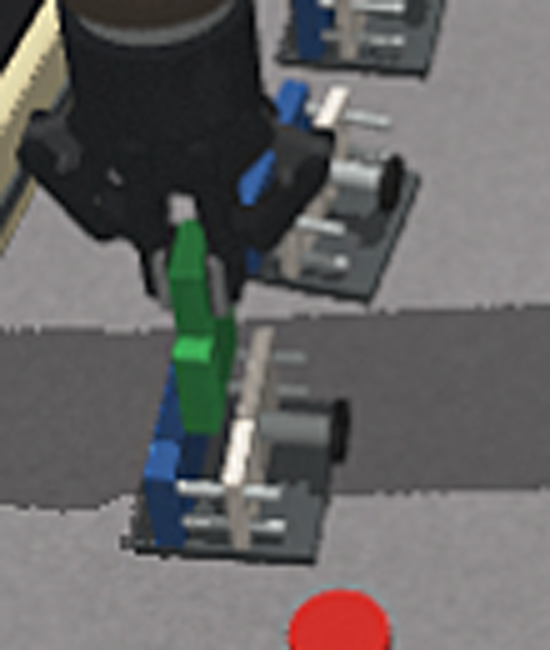

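Run:
```python
from h import *
im=cv2.imread("pics/w6.png"); crop(im,220,130,290,240,7,"pics/w6d.png")
```

```text
(no output)
```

View pics/w6d.png

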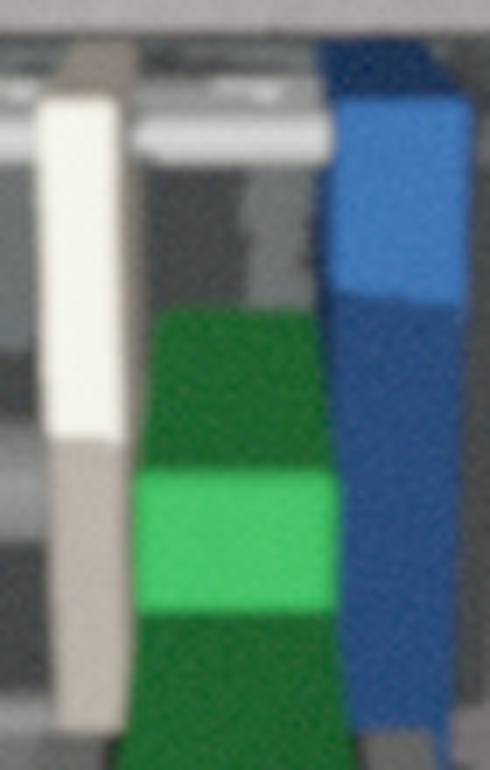

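Run:
```python
from h import *
import pickle
o=pickle.load(open("o6.pkl","rb"))
M=R.from_euler('xyz',o["tcp_rot"],degrees=True).as_matrix()
T=lambda P:(M.T@(P-o['ee_pos']).T).T
c=lambda l:[(220+a/7,130+b/7) for a,b in l]
print(T(p2w("wrist",c([(120,98),(126,730),(330,98),(343,730)]),.06,o)).round(4))
print(T(p2w("wrist",c([(155,310),(316,310)]),.069,o)).round(4))
print(T(p2w("wrist",c([(133,470),(338,470)]),.069+.052,o)).round(4))
```

```text
[[ 0.068   0.0463 -0.0117]
 [ 0.068  -0.0241 -0.0122]
 [ 0.068   0.0463  0.0095]
 [ 0.068  -0.0241  0.012 ]]
[[ 0.059   0.0265 -0.0081]
 [ 0.059   0.0265  0.008 ]]
[[ 0.007   0.0275 -0.0079]
 [ 0.007   0.0274  0.0077]]
```

>>> carry_out(
  increments=[
    [0, 0, 0, 0, 0, -0.8, 0],
    [0, 0, 0, 8, 0, 0, 0],
    [0, 0, 0, 8, 0, 0, 0],
    [0, 0, 0, 8, 0, 0, 0],
    [0, 0, 0, 0, 0, 0, 0],
  ],
)

```text
time: 8.5
ee_pos: [0.6207, 0.1716, 0.1016]
tcp_rot: [-172.4, 89.9, -164.4]
wrist_force: [-0.6, -0.4, -1.6]
opening: 0.0151
```

Run:
```python
from h import *
o=sensors.get_obs(); print(o['wrist_force'],o['torque'],o['ee_pos'])
im=vision.camera("wrist")[:,:,::-1]; s=vision.camera("side")[:,:,::-1]
crop(im,180,100,330,330,3.4,"pics/w7c.png"); crop(s,150,150,260,280,5,"pics/s7c.png")
```

```text
[-0.62650688 -0.38395548 -1.63019245] [ 0.00753961  0.02435356 -0.04974142] [0.62071048 0.17156293 0.1015538 ]
```

View pics/w7c.png

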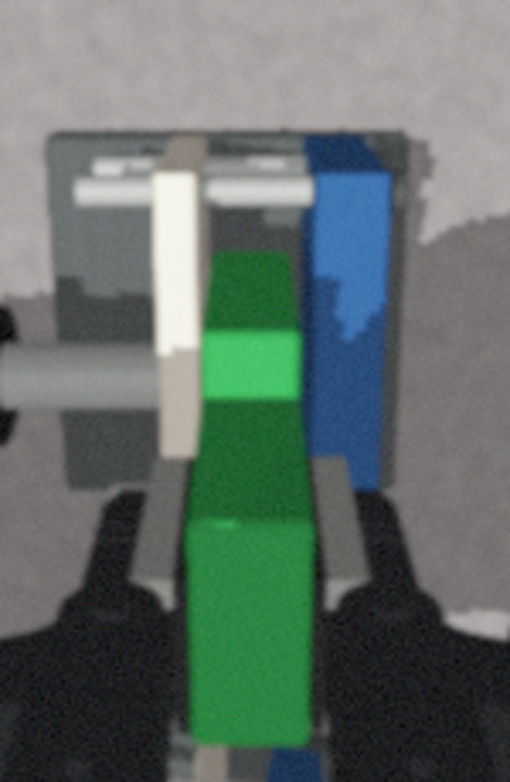

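View pics/s7c.png

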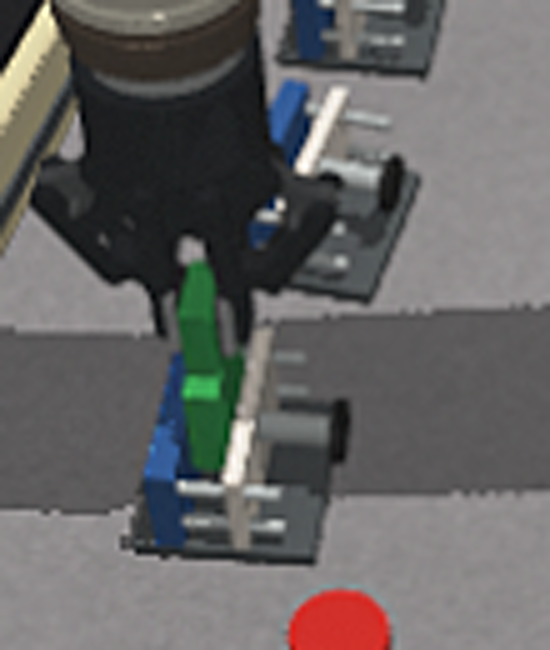

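>>> carry_out(
  increments=[
    [0, 0, 0, 8, 0, 0, 0],
    [0, 0, 0, 8, 0, 0, 0],
    [0, 0, 0, 8, 0, 0, 0],
    [0, 0, 0, 5, 0, 0, 0],
    [0, 0, 0, 0, 0, 0, 0],
    [0, 0, 0, 0, 0, 0, 0],
  ],
)

```text
time: 9.35
ee_pos: [0.6214, 0.1718, 0.0741]
tcp_rot: [7.6, 90.0, 15.5]
wrist_force: [-0.4, -0.3, -0.2]
opening: 0.0152
```

>>> carry_out(
  increments=[
    [0, 0, 0, 1.5, 0, 0, 0],
    [0, 0, 0, 1.5, 0, 0, 0],
    [0, 0, 0, 0, 0, 0, 0],
    [0, 0, 0, 0, 0, 0, 0],
  ],
)

```text
time: 9.85
ee_pos: [0.6212, 0.1717, 0.0708]
tcp_rot: [-179.6, 90.0, -171.6]
wrist_force: [0.3, 0.6, -1.2]
opening: 0.0155
```

>>> carry_out(
  increments=[
    [0, 0, 0, 1, 0, 0, 0],
    [0, 0, 0, 0, 0, 0, 0],
    [0, 0, 0, 1, 0, 0, 0],
    [0, 0, 0, 0, 0, 0, 0],
  ],
)

```text
time: 10.35
ee_pos: [0.6213, 0.1717, 0.069]
tcp_rot: [10.8, 90.0, 18.8]
wrist_force: [-0.4, -0.5, 0.6]
opening: 0.0155
```

>>> carry_out(
  increments=[
    [0, 0, 0, 0.8, 0, 0, 0],
    [0, 0, 0, 0, 0, 0, 0],
    [0, 0, 0, 0, 0, 0, 0],
  ],
)

```text
time: 10.72
ee_pos: [0.6215, 0.1718, 0.069]
tcp_rot: [8.1, 89.9, 16.1]
wrist_force: [-0.7, -1.1, 6.2]
opening: 0.0153
```

Run:
```python
from h import *
o=sensors.get_obs(); print(o['wrist_force'],o['torque'],o['ee_pos'])
im=vision.camera("wrist")[:,:,::-1]; s=vision.camera("side")[:,:,::-1]
crop(im,180,100,330,330,3.4,"pics/w8c.png"); crop(s,150,150,260,280,5,"pics/s8c.png")
```

```text
[-0.67843812 -1.13622608  6.2245949 ] [-0.05531898  0.4736007  -0.04732187] [0.62145547 0.17175677 0.06900463]
```

View pics/w8c.png

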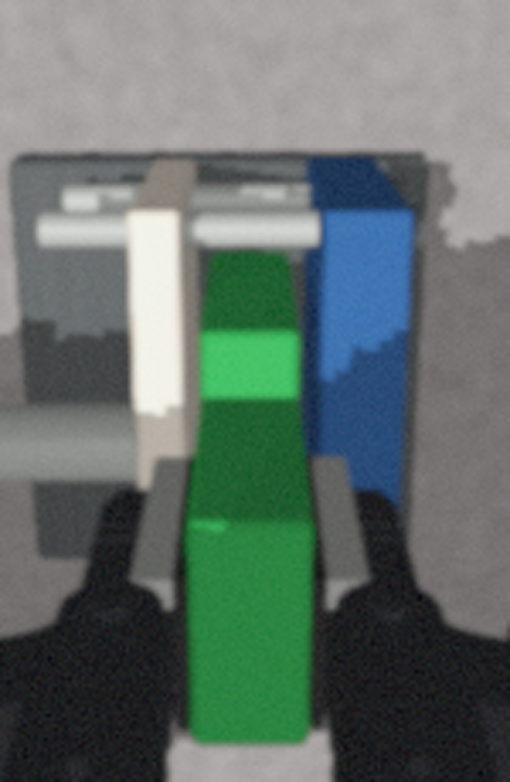

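View pics/s8c.png

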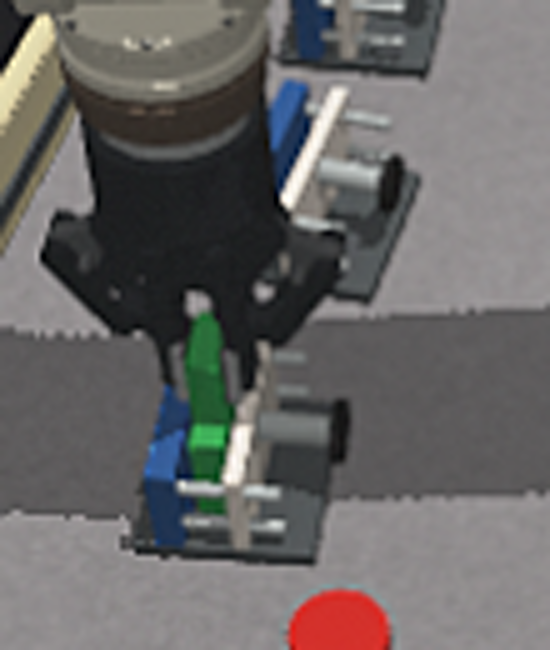

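>>> carry_out(
  increments=[
    [0, 0, 0, 0, 0, 0, 30],
    [0, 0, 0, 0, 0, 0, 50],
    [0, 0, 0, 0, 0, 0, 100],
    [0, 0, 0, 0, 0, 0, 100],
    [0, 0, 0, 0, 0, 0, 100],
    [0, 0, 0, 0, 0, 0, 100],
    [0, 0, 0, -20, 0, 0, 100],
    [0, 0, 0, -30, 0, 0, 100],
    [0, 0, 0, -30, 0, 0, 100],
    [0, 0, 0, -30, 0, 0, 100],
    [0, 0, 0, 0, 0, 0, 100],
    [0, 0, 0, 0, 0, 0, 100],
  ],
)

```text
time: 12.32
ee_pos: [0.6212, 0.1717, 0.1782]
tcp_rot: [5.1, 90.0, 13.0]
wrist_force: [-0.9, -0.0, -0.0]
opening: 0.0855
```

Run:
```python
from h import *
import pickle
o=sensors.get_obs(); print(o['wrist_force'],o['ee_pos'],o['opening'],o['q'])
im=vision.camera("wrist")[:,:,::-1]; s=vision.camera("side")[:,:,::-1]; pickle.dump(o,open("o9.pkl","wb"))
cv2.imwrite("pics/w9.png",im);crop(s,150,150,260,280,4,"pics/s9c.png")
```

```text
[-0.85335759 -0.0014601  -0.03979409] [0.62124853 0.17169486 0.1782115 ] 0.08551283535708232 [ 1.54495431e+01  1.75217940e+01  1.87158267e+01  9.11775200e+01
 -6.92890475e-04  9.74736833e+01]
```

View pics/w9.png

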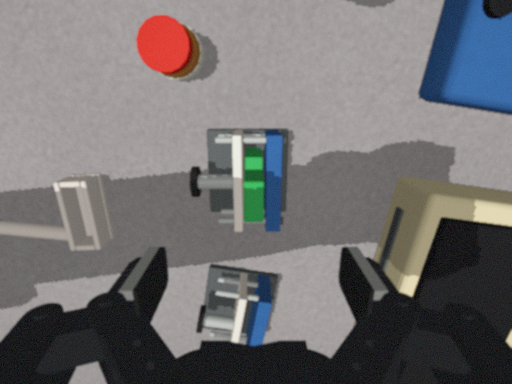

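View pics/s9c.png

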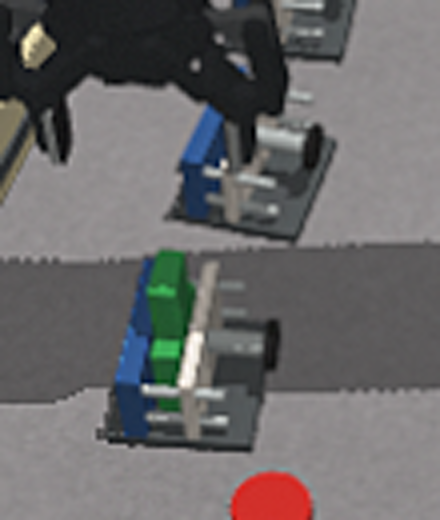

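>>> carry_out(
  increments=[
    [0, 0, 0, 0, 0, -33, 100],
    [0, 0, 0, 0, 0, -33, 100],
    [0, 0, 0, 0, 0, -33, 0],
    [-10, 0, 0, 0, 0, 0, 0],
    [-10, 0, 0, 0, 0, 0, 0],
    [-10, 0, 0, 0, 0, 0, 0],
    [-10, 0, 0, 0, 0, 0, 0],
    [-10, 0, 0, 0, 0, 0, 0],
    [-10, 0, 0, 0, 0, 0, 0],
    [-10, 0, 0, 0, 0, 0, 0],
    [-10, 0, 0, 0, 0, 0, 0],
    [-10, 0, 0, 0, 0, 0, 0],
  ],
)

```text
time: 13.92
ee_pos: [0.5227, 0.1579, 0.1771]
tcp_rot: [98.2, 89.9, -163.5]
wrist_force: [0.2, -1.0, -0.3]
opening: -0.0002
```

>>> carry_out(
  increments=[
    [0, 0, 0, 0, 0, 0, 0],
    [0, 0, 0, 0, 0, 0, 0],
  ],
)

```text
time: 14.18
ee_pos: [0.523, 0.1579, 0.1776]
tcp_rot: [98.9, 90.0, -163.4]
wrist_force: [-0.3, -0.5, 0.4]
opening: 0.0002
```

Run:
```python
from h import *
import pickle
o=sensors.get_obs(); print(o['wrist_force'],o['ee_pos'],o['opening'],o['q'].round(1))
im=vision.camera("wrist")[:,:,::-1]; pickle.dump(o,open("o10.pkl","wb"))
M=R.from_euler('xyz',o["tcp_rot"],degrees=True).as_matrix(); print(M.round(4))
cv2.imwrite("pics/w10.png",im)
a=np.radians(8.);ux=np.array([np.cos(a),np.sin(a),0])
P=np.array([.5632,.1635,.044]); print(w2p("wrist",[P,P+[0,0,.015]],o), M.T@(P-o['ee_pos']))
```

```text
[-0.32436728 -0.51927476  0.40829157] [0.52300001 0.15792942 0.17757511] 0.00018410757499542522 [16.8  3.7  2.8 89.1  0.   9. ]
[[-7.000e-04 -9.908e-01 -1.350e-01]
 [-2.000e-04 -1.350e-01  9.908e-01]
 [-1.000e+00  7.000e-04 -1.000e-04]]
[[252.96914725 220.64253588]
 [252.9657543  226.87393195]] [ 1.33546944e-01 -4.06765635e-02  1.07094973e-04]
```

View pics/w10.png

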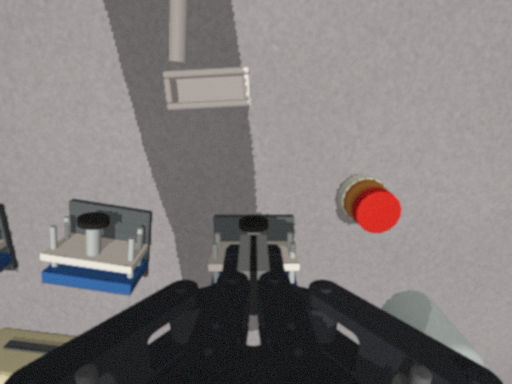

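>>> carry_out(
  increments=[
    [0, 0, 0, 30, 0, 0, 0],
    [0, 0, 0, 30, 0, 0, 0],
    [0, 0, 0, 30, 0, 0, 0],
    [0, 0, 0, 30, 0, 0, 0],
    [0, 0, 0, 26, 0, 0, 0],
    [0, 0, 0, 0, 0, 0, 0],
    [0, 0, 0, 0, -6, 0, 0],
    [0, 0, 0, 0, -6, 0, 0],
    [0, 0, 0, 0, -6, 0, 0],
    [0, 0, 0, 0, 0, 0, 0],
    [0, 0, 0, 0, 0, 0, 0],
  ],
)

```text
time: 15.6
ee_pos: [0.541, 0.1605, 0.032]
tcp_rot: [105.4, 90.0, -156.6]
wrist_force: [-0.7, 0.6, 0.7]
opening: -0.0002
```

Run:
```python
from h import *
import pickle
o=sensors.get_obs(); print(o['wrist_force'],o['ee_pos'],o['opening'])
im=vision.camera("wrist")[:,:,::-1];s=vision.camera("side")[:,:,::-1]
cv2.imwrite("pics/w11.png",im);crop(s,150,150,280,280,4,"pics/s11c.png")
```

```text
[-0.65705821  0.63973535  0.73406697] [0.54099291 0.16045104 0.0319846 ] -0.00016512332864866285
```

View pics/w11.png

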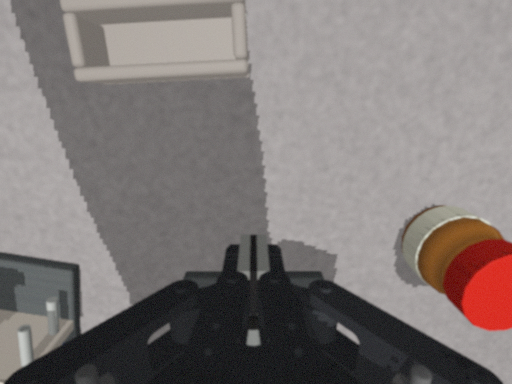

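View pics/s11c.png

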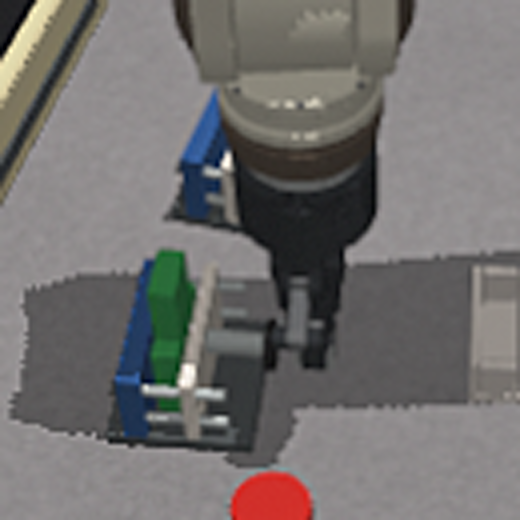

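>>> carry_out(
  increments=[
    [0, 0, 0, 0, -3, 0, 0],
    [0, 0, 0, 0, -3, 0, 0],
    [0, 0, 0, 0, -2, 0, 0],
    [0, 0, 0, 0, 0, 0, 0],
  ],
  squeeze=80,
)

```text
time: 16.2
ee_pos: [0.5491, 0.1616, 0.0319]
tcp_rot: [86.0, 90.0, -176.0]
wrist_force: [0.1, -0.7, 0.1]
opening: 0.0003
```

>>> carry_out(
  increments=[
    [0, 0, 0, 0, -2, 0, 0],
    [0, 0, 0, 0, -2, 0, 0],
    [0, 0, 0, 0, 0, 0, 0],
    [0, 0, 0, 0, 0, 0, 0],
  ],
)

```text
time: 16.7
ee_pos: [0.5525, 0.1621, 0.032]
tcp_rot: [94.0, 90.0, -168.0]
wrist_force: [-4.6, -0.6, 2.7]
opening: 0.0001
```

>>> carry_out(
  increments=[
    [0, 0, 0, 0, -1.5, 0, 0],
    [0, 0, 0, 0, -1.5, 0, 0],
    [0, 0, 0, 0, 0, 0, 0],
    [0, 0, 0, 0, 0, 0, 0],
  ],
)

```text
time: 17.2
ee_pos: [0.5559, 0.1626, 0.032]
tcp_rot: [57.1, 90.0, 155.0]
wrist_force: [-5.0, -1.1, 2.8]
opening: -0.0002
```

>>> carry_out(
  increments=[
    [0, 0, 0, 0, -1.5, 0, 0],
    [0, 0, 0, 0, 0, 0, 0],
    [0, 0, 0, 0, 0, 0, 0],
  ],
)

```text
time: 17.58
ee_pos: [0.5573, 0.1628, 0.032]
tcp_rot: [82.7, 90.0, -179.3]
wrist_force: [-4.7, 0.4, 2.3]
opening: -0.0001
```

>>> carry_out(
  increments=[
    [0, 0, 0, 0, -1, 0, 0],
    [0, 0, 0, 0, 0, 0, 0],
    [0, 0, 0, 0, 0, 0, 0],
  ],
)

```text
time: 17.95
ee_pos: [0.5582, 0.1629, 0.032]
tcp_rot: [88.9, 90.0, -173.1]
wrist_force: [-6.2, -0.8, 2.9]
opening: -0.0005
```

>>> carry_out(
  increments=[
    [0, 0, 0, 0, -0.7, 0, 0],
    [0, 0, 0, 0, 0, 0, 0],
    [0, 0, 0, 0, 0, 0, 0],
  ],
)

```text
time: 18.32
ee_pos: [0.5584, 0.163, 0.032]
tcp_rot: [87.9, 89.9, -174.1]
wrist_force: [-8.3, -1.9, 4.8]
opening: -0.0001
```

>>> carry_out(
  increments=[
    [0, 0, 0, 0, -1, 0, 0],
    [0, 0, 0, 0, 0, 0, 0],
    [0, 0, 0, 0, 0, 0, 0],
  ],
)

```text
time: 18.7
ee_pos: [0.5584, 0.1629, 0.0319]
tcp_rot: [89.8, 89.8, -172.2]
wrist_force: [-13.2, -1.5, 7.9]
opening: -0.0004
```

>>> carry_out(
  increments=[
    [0, 0, 0, 0, -1, 0, 0],
    [0, 0, 0, 0, 0, 0, 0],
    [0, 0, 0, 0, 0, 0, 0],
  ],
)

```text
time: 19.08
ee_pos: [0.5584, 0.1629, 0.0319]
tcp_rot: [90.3, 89.7, -171.7]
wrist_force: [-18.7, -2.7, 11.6]
opening: 0.0002
```

Run:
```python
from h import *
o=sensors.get_obs(); print(o['wrist_force'],o['ee_pos'],o['opening'],o['torque'])
t=vision.camera("top")[:,:,::-1];s=vision.camera("side")[:,:,::-1]
crop(t,170,145,250,225,7,"pics/t12c.png");crop(s,160,190,260,270,7,"pics/s12c.png")
cv2.imwrite("pics/s12.png",s)
```

```text
[-18.67971568  -2.72831638  11.62720486] [0.55843649 0.16294208 0.03194808] 0.0002238622014282178 [-0.44257858  3.55090422  0.06582286]
```

View pics/t12c.png

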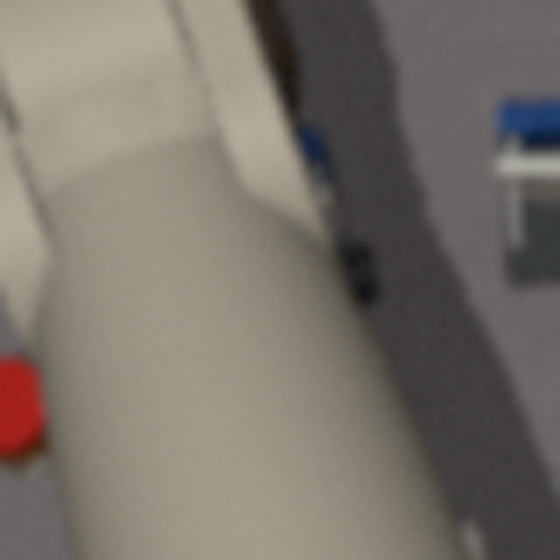

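View pics/s12c.png

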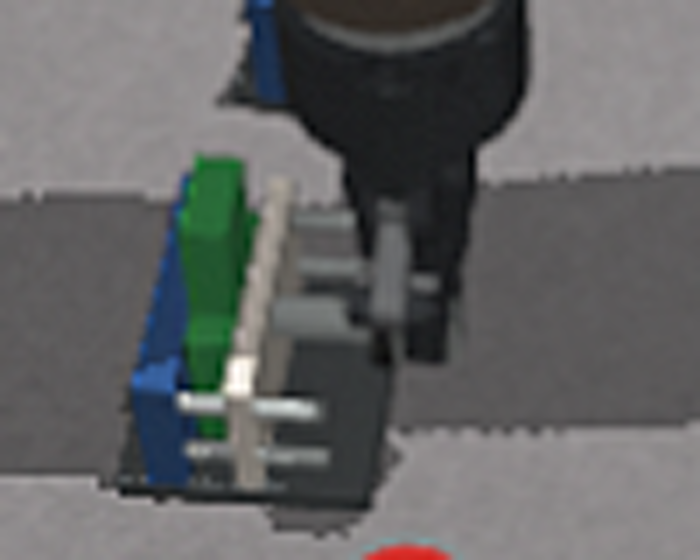

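>>> carry_out(
  increments=[
    [0, 0, 0, 0, -1, 0, 0],
    [0, 0, 0, 0, 0, 0, 0],
    [0, 0, 0, 0, 0, 0, 0],
    [0, 0, 0, 0, 0, 0, 0],
  ],
)

```text
time: 19.68
ee_pos: [0.5584, 0.1629, 0.0319]
tcp_rot: [90.3, 89.6, -171.7]
wrist_force: [-24.5, -4.4, 14.8]
opening: 0.0001
```

Run:
```python
from h import *
o=sensors.get_obs(); print(o['wrist_force'],o['ee_pos'],o['qd'].round(2))
s=vision.camera("side")[:,:,::-1]; cv2.imwrite("pics/s13.png",s)
crop(s,170,200,230,265,9,"pics/s13c.png")
# model overlay prediction: clamp origin from measurements
a=np.radians(8.0);ux=np.array([np.cos(a),np.sin(a),0]);uy=np.array([-ux[1],ux[0],0]);ez=np.array([0,0,1])
padf=o['ee_pos']*[1,1,0]+ux*.011
rear=padf+ux*.048
print("plate rear clamp pt",rear)
```

```text
[-24.46405008  -4.43488302  14.81477832] [0.55843143 0.16294794 0.03194193] [ 0.01 -0.01 -0.   -0.08 -0.   -0.06]
plate rear clamp pt [0.61685724 0.17115916 0.        ]
```

View pics/s13c.png

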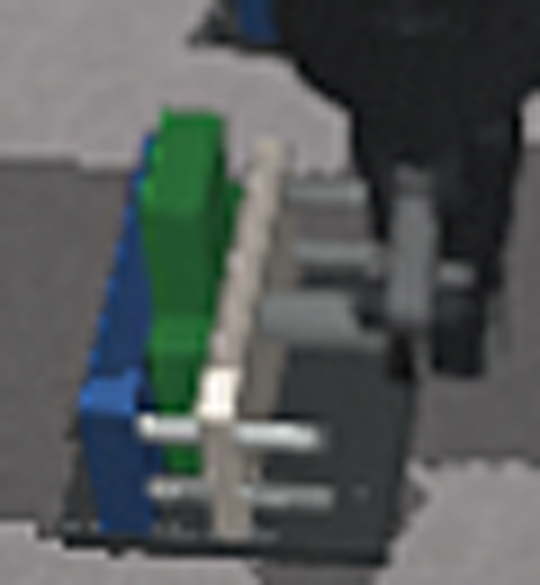

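View pics/s13.png

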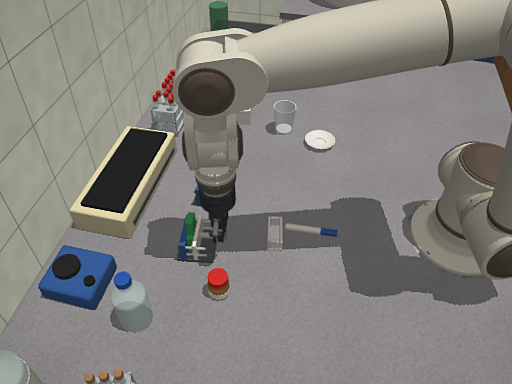

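Run:
```python
from workcell import sensors, job_done
print(job_done()); o=sensors.get_obs(); print(o['time'],o['wrist_force'])
```

```text
the job is handed in; nothing more can be done
None
the job is handed in; nothing more can be done
```

The green spacer is clamped in clamp_c, and I handed the job in at about 20 s with the arm still pressing the pad. I identified clamp_c as the clamp at the robot's left; its gap measured about 21.9 mm.

- **Placing:** I gripped the spacer by its tab, lifted it out of the stand and lowered it upright into the gap. It touched the base at TCP z = 0.069 m, the height I had worked out beforehand, and I let go. It stood upright after release.
- **Pressing:** I pushed clamp_c's pad with the closed fingers. The plate moved about 6 mm, as expected for a 22 mm gap and a 16 mm spacer, and then stopped hard.
- **Last checks:** The arm was still, pushing with about 24.5 N along the clamp's axis. The plate-to-wall gap worked out at about 16 mm, and the side view shows the spacer upright between plate and wall. The stand, marker, jar and other bystanders in view looked undisturbed, and I never touched the other two clamps.
- **Oddities:** There was also a steady upward force on the tool, about 15 N at the end. It is probably friction at the pad, but I did not find the cause. The arm hid the clamp from the top camera at the end, so I judged flushness from the side view, the plate's travel and the stiff stop.

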